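Turn the flip tags of the lab stock board

ROBOT

A 6-joint arm with a two-finger parallel gripper is mounted at the origin on the work surface. World frame = base frame: x ahead of the robot, y to its left, z up, the work surface at z = 0. Lengths are in mm, angles in degrees, forces in N, time in s.
With the tool pointing down it reaches from about 300 to 850 mm from the base axis. Payload 4.2 kg.
Tool frame: the origin (TCP) lies between the finger pads; the fingertips stand 8 mm ahead of it and the grasp point (between the pads) lies 11 mm behind it; x points along the fingers, y is the direction in which the jaws open and shut, and the axes are right-handed (so a half turn about x gives the same grasp; the last joint's range is limited). The gripper opens to 91 mm and grips with 3 to 60 N. Pads are 32 mm wide; open, the fingers measure 118 mm over their backs; the gripper's body (76 mm by 178 mm) begins 60 mm behind the grasp point.
Start: joints at [-75.401, 18.312, 89.639, -0, 72.044, -1.146], TCP at [156.032, -553.443, 192.276] pointing down, gripper open.
Joint ranges: [-177.97, 177.97], [-48.28, 115.42], [12.27, 149.76], [-77.06, 257.06], [2.81, 150.46], [-146.56, 146.56]. Speed limits (degrees/s): [147.25, 147.25, 180, 180, 180, 180].

INTERFACE

Orientations are given as [roll, pitch, yaw] about the fixed x, y, z axes, in that order (R = Rz(yaw) Ry(pitch) Rx(roll)).
In Python, from workcell import env gives the robot as it stands.
- The arm moves only by the tool arm_command, never from a script. Its arguments are lists of equal length, an entry for each row: "slide": the shift along the tool's x, y, z in cm, a list of three; "turn": the turn, a rotation vector about the tool's x, y, z in rad, a list of three; "grip": the closure in counts, from 0 (fully open) to 255 (shut). A call has 1 to 20 rows; each row is the pose to reach, as a shift and turn from the pose commanded when the call began, along the tool's axes at that moment; what a row does not reach only later rows make up. A row lasts 1/12 s, in which the tool goes at most 41.7 mm and 7.16 degrees, less where a joint would pass 70% of its speed; a pose out of reach is approached as far as the arm can. A call with a gripper value outside its range is refused whole. The fingers move at their own pace and stop on an object; "newtons" is the grip in N (left out, the last holds). Time passes only in rows, so rows that repeat a pose let the fingers close. It gives the time, the measured TCP pose, the force and the opening at its end, in the units of the state.
- env.state(): the state, without advancing time (a new reading comes with each control period).
- env.grab_frame(name): name is "scene" or "top" or "wrist"; returns (picture, depth): 420x560x3 uint8, red, green, blue; 420x560 float32, mm along the optical axis (not along the pixel's ray), 0 where there is no reading.
- env.calibration(name): a dict with "K" (3x3 intrinsics, pixels), "k1" (the pictures are not rectified: a ray, as slopes to the right and down, at radius r is drawn at 1 + k1 r^2 times it, then the intrinsics apply), "camera_from_world" (4x4, takes a point from world to camera coordinates); the wrist camera has in their place "T_tool_cam" (4x4, takes a point from camera to tool coordinates, whose origin is the TCP and whose axes are the tool frame's). Camera axes: x right, y up, looking along -z (the intrinsics and any distortion apply to the point x, -y, -z); pixel columns grow to the right and rows downward; lengths in mm; the calibration is good to about 2 mm. A picture is of the moment at which its call begins: read the wrist's pose just before it. calibration takes no time and is no camera call.
- env.job_done(): hands the job in, once; it reports no verdict.
Trained networks look in the newest picture that a camera, given by its name, has taken for a name from the list of things; names that differ only in an ending like _2 or _b are one class to them, and where a whole thing is asked for, a point or a joint stands for the part that bears it (a point fixed in the world has none). Each returns a list of dicts, best first, with "p" (0 to 1); they miss things now and then, are a little off and sometimes report something else, mostly with a low value. They report only what shows in the picture. A call takes as long as a camera call. They do not tell look-alikes from the thing itself.
- env.search_frame(camera, label): "point" ([x, y, z] in mm, in world coordinates, good to about 4 mm: the middle of the surface that is visible of it).
The state is a dict: "time_s": time; "qpos": joint angles; "qvel": joint speeds; "effort": joint torques, N m; "ee_pos": TCP position; "ee_rot": TCP orientation; "force": force on the tool from outside, world axes, zero at the start; "torque": the same for the moment, N m; "gripper_width": finger opening in mm.
Only numpy, scipy, OpenCV 4.12 (cv2) and the standard library are available. Lean on these libraries where they do the work, as an engineer would, in place of code of your own. Each camera call takes 0.05 s, during which the arm holds its last target.

TASK

One of the four bins on the stock board is still full; the others are low or empty. With a fingertip, push over every flip tag that is wrong, so that only the full bin's tag leans back towards its bin (round disc on top) and the other three tags lean forward towards the robot (bar on top). Push the tags gently, do not pinch them, and leave the bins and everything else standing where they are.

Things in the scene. Friction and masses are not known exactly. Their poses are not given: they have to be found in the camera images.
- board: fixed stock board: white tray 352 x 490 mm, 8 mm thick, and a rail carrying four like tag holders 110 mm apart, in any order; one bin stands 175 mm behind each. Holder: steel channel 34 (x) x 72 mm (y). Origin on the bench under the rail's middle; x points from rail to bins (away from the robot, turned up to 15 degrees), y along the rail. The tray's front edge is 106 mm before the rail
- pin_a (a point): middle of holder A's hinge pin, 46 mm above the bench; x points to this tag's bin, y along the pin. The fixed holder's lips rise to 11 mm above the pin. Tag: smooth white plate 60 mm wide, 3 mm thick, 66 mm from pin to free edge, 20 g. At rest its edge is 50 mm before or behind the pin line, 44 mm above the pin, free air beneath: an upright finger outside the edge can push it up and over
- tag_a (a joint): tilt of tag A about its pin, rad. +0.85: rests leaning back to its bin, round black disc on its upper face (= full). -0.85: rests leaning forward to the robot, black bar on its upper face (= not full). 0: upright. Almost no friction: it falls to whichever side of upright it is on
- bay_a (a point): middle of the place behind holder A where this tag's bin stands, 8 mm above the bench; the bin whose middle is within 45 mm of it is this tag's bin
- pin_b (a point): middle of holder B's hinge pin, 46 mm above the bench; x points to this tag's bin, y along the pin. The fixed holder's lips rise to 11 mm above the pin. Tag and holder are like A
- tag_b (a joint): tilt of tag B about its pin, rad. +0.85: rests leaning back to its bin, round black disc on its upper face (= full). -0.85: rests leaning forward to the robot, black bar on its upper face (= not full). 0: upright. Almost no friction: it falls to whichever side of upright it is on
- bay_b (a point): middle of the place behind holder B where this tag's bin stands, 8 mm above the bench; the bin whose middle is within 45 mm of it is this tag's bin
- pin_c (a point): middle of holder C's hinge pin, 46 mm above the bench; x points to this tag's bin, y along the pin. The fixed holder's lips rise to 11 mm above the pin. Tag and holder are like A
- tag_c (a joint): tilt of tag C about its pin, rad. +0.85: rests leaning back to its bin, round black disc on its upper face (= full). -0.85: rests leaning forward to the robot, black bar on its upper face (= not full). 0: upright. Almost no friction: it falls to whichever side of upright it is on
- bay_c (a point): middle of the place behind holder C where this tag's bin stands, 8 mm above the bench; the bin whose middle is within 45 mm of it is this tag's bin
- pin_d (a point): middle of holder D's hinge pin, 46 mm above the bench; x points to this tag's bin, y along the pin. The fixed holder's lips rise to 11 mm above the pin. Tag and holder are like A
- tag_d (a joint): tilt of tag D about its pin, rad. +0.85: rests leaning back to its bin, round black disc on its upper face (= full). -0.85: rests leaning forward to the robot, black bar on its upper face (= not full). 0: upright. Almost no friction: it falls to whichever side of upright it is on
- bay_d (a point): middle of the place behind holder D where this tag's bin stands, 8 mm above the bench; the bin whose middle is within 45 mm of it is this tag's bin
- bin_full: loose grey open picking bin 110 (x) x 95 (y) x 62 mm high, its front wall 36 mm high, standing on the board; origin in the middle of its underside. FULL: nine amber dropper bottles, no room left; contents reach 57 mm above its underside. Any bin may stand in any of the four places; the bins' front walls are 120 mm behind the pin line
- bin_packs_low: loose grey open picking bin 110 (x) x 95 (y) x 62 mm high, its front wall 36 mm high, standing on the board; origin in the middle of its underside. NOT full: a single cardboard pack of slides at the back, the rest of the bin bare
- bin_bottles_low: loose grey open picking bin 110 (x) x 95 (y) x 62 mm high, its front wall 36 mm high, standing on the board; origin in the middle of its underside. NOT full: only two dropper bottles at the back
- bin_empty: loose grey open picking bin 110 (x) x 95 (y) x 62 mm high, its front wall 36 mm high, standing on the board; origin in the middle of its underside. NOT full: empty
- vial_mid (a point): bystander: small capped glass vial, 21 mm wide, 44 mm high, standing on the board about 75 mm behind the rail, midway between the two middle tags; this point is its centre
- petri_mid (a point): bystander: clear petri dish 58 mm wide, 14 mm high, on the board about 60 mm before the rail, between two tags; its centre
- dropper_bottle_mid (a point): bystander: amber dropper bottle 27 mm wide, 54 mm high, on the board about 60 mm before the rail, between two tags; its centre
- beaker_mid (a point): bystander on the bench: glass beaker 68 mm wide, 85 mm high; its centre
- slide_box_mid (a point): bystander on the bench: black slide box 102 x 87 x 34 mm; its centre
- forceps_mid (a point): bystander on the bench: steel forceps 126 mm long, 8 mm high; its centre
- stain_jar_mid (a point): bystander on the bench: glass staining jar 56 x 68 x 99 mm; its centre
Mind the look-alikes: they are no part of the job. Leave any pink look-alike of the bin_full alone. Leave any red look-alike of the bin_packs_low alone.

How it is judged (in metres and radians):
At the end, for the whole second after the job is handed in: the full bin's tag leans back towards its bin (joint above +0.7) and the tags of the other three bins lean forward (joint below -0.7); each bin is still in its place behind its tag, within 45 mm (((horizontal distance between bay_a and bin_full below 0.045 m and value of joint tag_a above 0.7 rad) or ((horizontal distance between bay_a and bin_packs_low below 0.045 m or horizontal distance between bay_a and bin_bottles_low below 0.045 m or horizontal distance between bay_a and bin_empty below 0.045 m) and value of joint tag_a below -0.7 rad)) and ((horizontal distance between bay_b and bin_full below 0.045 m and value of joint tag_b above 0.7 rad) or ((horizontal distance between bay_b and bin_packs_low below 0.045 m or horizontal distance between bay_b and bin_bottles_low below 0.045 m or horizontal distance between bay_b and bin_empty below 0.045 m) and value of joint tag_b below -0.7 rad)) and ((horizontal distance between bay_c and bin_full below 0.045 m and value of joint tag_c above 0.7 rad) or ((horizontal distance between bay_c and bin_packs_low below 0.045 m or horizontal distance between bay_c and bin_bottles_low below 0.045 m or horizontal distance between bay_c and bin_empty below 0.045 m) and value of joint tag_c below -0.7 rad)) and ((horizontal distance between bay_d and bin_full below 0.045 m and value of joint tag_d above 0.7 rad) or ((horizontal distance between bay_d and bin_packs_low below 0.045 m or horizontal distance between bay_d and bin_bottles_low below 0.045 m or horizontal distance between bay_d and bin_empty below 0.045 m) and value of joint tag_d below -0.7 rad))); the robot touches nothing.
It fails at once if a tag is pinched or forced: more than 20 N between the fingers and a tag (contact force between the fingers and tag_a above 20 N or contact force between the fingers and tag_b above 20 N or contact force between the fingers and tag_c above 20 N or contact force between the fingers and tag_d above 20 N).
It fails at once if a bin is shoved, lifted or carried: moved more than 10 mm (distance of any of bin_full, bin_packs_low, bin_bottles_low, bin_empty from where it was at the start of the episode above 0.01 m).
It fails at once if another thing on the board or bench is knocked, lifted or moved more than 15 mm (distance of any of vial_mid, petri_mid, dropper_bottle_mid, beaker_mid, slide_box_mid, forceps_mid, stain_jar_mid from where it was at the start of the episode above 0.015 m).
It also fails if it takes over 56 s, if anything falls off the work surface, if the arm or the gripper's body presses on something with over 40 N, if the wrist force passes 120 N, or if a joint passes its speed limit or range.

## Working session

There is one attempt and no reset: what is moved stays moved. The work goes in short steps, Python scripts to look and compute and a tool call to move; the robot and the scene stay as the last step left them, time stands still between calls to the robot, and variables do not carry over. Pictures are saved under pics/ and viewed, and the job is handed in when it is done.

Besides the shell and the picture viewer there is one more tool, called after "Emit:" as a command line: name --argument value ..., lists and objects as JSON in quotes. arm_command: Moves the arm, as the interface text tells. Its arguments: {"type":"object","properties":{"slide":{"type":"array","items":{"type":"array","items":{"type":"number"}}},"turn":{"type":"array","items":{"type":"array","items":{"type":"number"}}},"grip":{"type":"array","items":{"type":"number"}},"newtons":{"type":"number"}},"required":["slide","turn","grip"]}

```bash
ls; mkdir -p pics; python3 - <<'E'
from workcell import env
import cv2,numpy as np
s=env.state();print({k:np.round(v,2).tolist() for k,v in s.items()})
for n in ["scene","top"]:
    p,d=env.grab_frame(n);cv2.imwrite(f"pics/{n}0.png",p[:,:,::-1]);np.save(f"{n}0.npy",d)
    c=env.calibration(n);print(n,{k:np.round(v,3).tolist() if k!='x' else 0 for k,v in c.items()})
E
```

```text
pics
{'time_s': 0.0, 'qpos': [-75.4, 18.35, 89.71, -0.0, 72.04, -1.14], 'qvel': [0.02, -0.04, -0.04, 0.06, -0.07, 0.02], 'effort': [-0.0, -41.25, -23.2, 0.07, 0.05, -0.0], 'ee_pos': [155.89, -552.9, 191.41], 'ee_rot': [-90.54, 89.9, 105.2], 'force': [-0.2, 0.51, -0.79], 'torque': [-0.02, -0.01, -0.02], 'gripper_width': 91.29}
scene {'K': [[474.244, 0.0, 279.26], [0.0, 474.244, 212.981], [0.0, 0.0, 1.0]], 'k1': -0.044, 'camera_from_world': [[0.532, 0.846, 0.012, -277.499], [-0.654, 0.403, 0.64, 312.342], [0.537, -0.348, 0.768, -1731.667], [0.0, 0.0, 0.0, 1.0]]}
top {'K': [[474.523, 0.0, 281.943], [0.0, 474.523, 208.05], [0.0, 0.0, 1.0]], 'k1': -0.014, 'camera_from_world': [[0.023, -1.0, -0.021, 3.755], [0.999, 0.022, 0.032, -524.303], [-0.031, -0.022, 0.999, -1292.118], [0.0, 0.0, 0.0, 1.0]]}
```

View pics/scene0.png

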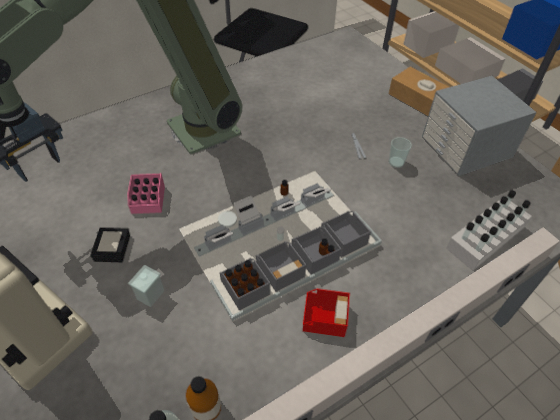

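View pics/top0.png

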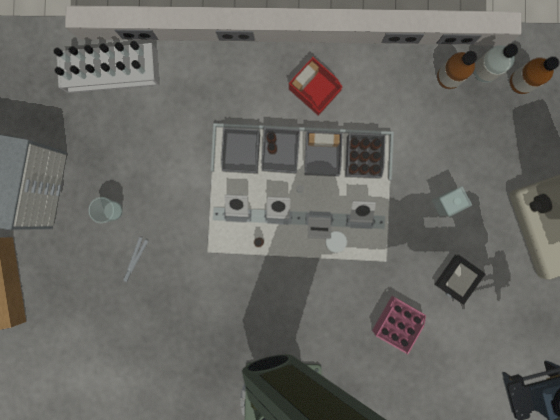

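The top view shows the bins at the top and four tags along the rail at rows 204–228. From the left, the tags show disc (236,204), disc (278,206), bar (319,228) and disc (363,211). The full bin is the rightmost, at (366,155). The pink and red look-alikes are off the board. So the two left tags look wrong. I'll measure next.

```bash
cat > h.py <<'E'
from workcell import env
import cv2,numpy as np
def unproj(n,u,v,z=None,d=None):
    c=env.calibration(n);K=np.array(c['K']);T=np.linalg.inv(np.array(c['camera_from_world']))
    x,y=(u-K[0,2])/K[0,0],(v-K[1,2])/K[1,1]
    r=np.hypot(x,y);rr=r
    for _ in range(20): rr=r/(1+c['k1']*rr*rr)
    s=rr/r if r>0 else 1
    ray=np.array([x*s,-y*s,-1.0]);o=T[:3,3];w=T[:3,:3]@ray
    t=d if d is not None else (z-o[2])/w[2]
    return o+t*w
E
python3 - <<'E'
from h import *
p,d=env.grab_frame("top")
cv2.imwrite("pics/topz.png",cv2.resize(p[120:265,200:400,::-1],(800,580),interpolation=cv2.INTER_CUBIC))
for l in ["tag_a","pin_a","bay_a","bin_full","bin_empty","bin_bottles_low","bin_packs_low","vial_mid","petri_mid","dropper_bottle_mid","board"]:
    for r in env.search_frame("top",l)[:6]:print(l,np.round(r['point'],0),round(r['p'],2))
p,d=env.grab_frame("scene")
cv2.imwrite("pics/scenez.png",cv2.resize(p[165:325,175:385,::-1],(788,600),interpolation=cv2.INTER_CUBIC))
for l in ["tag_a","vial_mid"]:
    for r in env.search_frame("scene",l)[:6]:print('S',l,np.round(r['point'],0),round(r['p'],2))
E
```

```text
tag_a [526. 132.  67.] 0.94
tag_a [527.  28.  70.] 0.85
tag_a [ 519. -192.   66.] 0.71
tag_a [476. -82.  71.] 0.58
pin_a [480. -82.  55.] 0.9
pin_a [515.  19.  62.] 0.77
pin_a [518. 133.  65.] 0.68
pin_a [ 514. -196.   60.] 0.55
bay_a [ 506. -198.   64.] 0.96
bay_a [518.  27.  65.] 0.74
bay_a [517. 134.  64.] 0.73
bay_a [487. -88.  57.] 0.7
bin_full [ 223. -302.   41.] 0.63
bin_full [ 665. -205.   44.] 0.61
bin_empty [677. 138.  13.] 0.82
bin_bottles_low [677.  26.   6.] 0.61
bin_packs_low [862. -64.  24.] 0.95
bin_packs_low [675. -95.  11.] 0.66
bin_packs_low [ 512. -193.   59.] 0.5
vial_mid [576. -30.  50.] 0.6
vial_mid [526.  27.  75.] 0.49
petri_mid [ 433. -132.   21.] 0.56
petri_mid [518. 137.  63.] 0.48
board [533. -28.   7.] 0.86
S tag_a [528.  24.  78.] 0.73
S tag_a [532. 129.  73.] 0.66
S tag_a [ 524. -199.   69.] 0.64
S tag_a [477. -90.  71.] 0.59
S vial_mid [ 434. -133.   21.] 0.56
S vial_mid [585. -36.  46.] 0.53
```

View pics/topz.png

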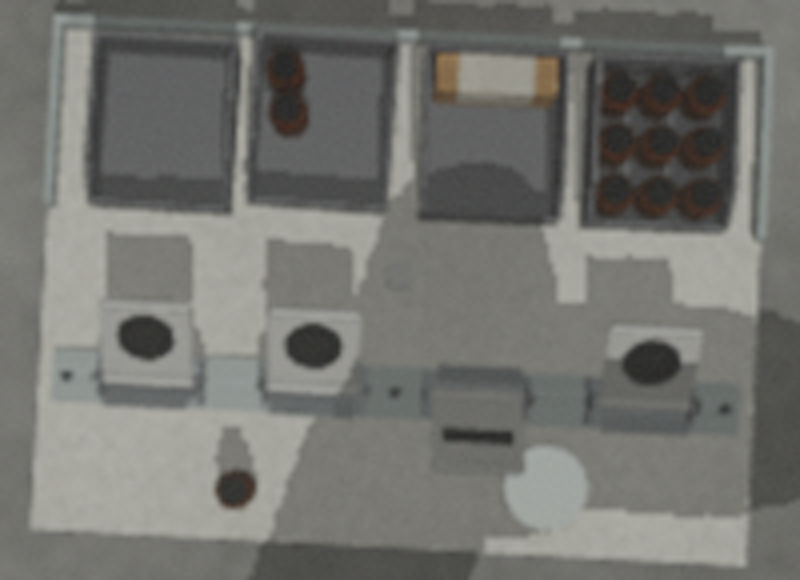

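View pics/scenez.png

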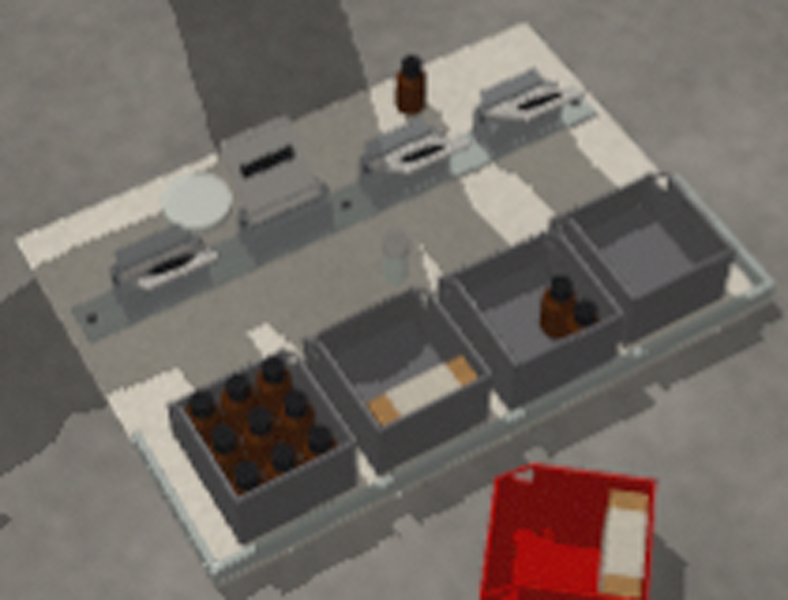

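```bash
python3 - <<'E'
from h import *
def z(u,v,h): return unproj("top",200+(u+.5)/4-.5,120+(v+.5)/4-.5,z=h)
a,b=z(67,376,20),z(727,409,20);print("rail",a,b,np.degrees(np.arctan2(-(b-a)[0],(b-a)[1]))+180)
for n,(u,v) in dict(t1l=(105,302),t1r=(195,305),t2l=(268,309),t2r=(360,315),t4l=(612,326),t4r=(702,331)).items(): print(n,np.round(z(u,v,90)))
for n,(u,v) in dict(b1l=(92,205),b1r=(232,211),b2l=(250,207),b2r=(387,211)).items(): print(n,np.round(z(u,v,44)))
print('vial',z(398,275,52),'drop',z(235,488,62))
d=np.load('top0.npy')
print(np.round(d[185:225,236],0).tolist())
for v in range(190,224,2):
  P=[unproj("top",u,v,d=float(d[v,u])) for u in (236,278)]
  print(v,np.round(P,0).tolist())
E
```

```text
rail [504.62850522 193.3973831   20.        ] [ 492.22961319 -254.47955998   20.        ] 358.4142457047312
t1l [552. 159.  90.]
t1r [551. 101.  90.]
t2l [549.  54.  90.]
t2r [547.  -6.  90.]
t4l [ 543. -167.   90.]
t4r [ 541. -225.   90.]
b1l [619. 176.  44.]
b1r [617.  82.  44.]
b2l [620.  70.  44.]
b2r [619. -22.  44.]
vial [575.87733128 -29.9059093   52.        ] drop [432.91216802  74.10159688  62.        ]
[1305.0, 1301.0, 1305.0, 1307.0, 1310.0, 1304.0, 1303.0, 1304.0, 1307.0, 1302.0, 1310.0, 1226.0, 1228.0, 1225.0, 1224.0, 1232.0, 1233.0, 1238.0, 1237.0, 1237.0, 1240.0, 1240.0, 1243.0, 1247.0, 1251.0, 1257.0, 1256.0, 1253.0, 1261.0, 1265.0, 1263.0, 1268.0, 1294.0, 1263.0, 1260.0, 1259.0, 1256.0, 1257.0, 1300.0, 1305.0]
190 [[571.0, 143.0, 9.0], [574.0, 27.0, 7.0]]
192 [[565.0, 143.0, 9.0], [568.0, 27.0, 10.0]]
194 [[560.0, 142.0, 11.0], [563.0, 27.0, 2.0]]
196 [[550.0, 133.0, 87.0], [557.0, 27.0, 5.0]]
198 [[545.0, 133.0, 87.0], [547.0, 24.0, 89.0]]
200 [[540.0, 134.0, 80.0], [542.0, 24.0, 84.0]]
202 [[535.0, 134.0, 74.0], [537.0, 24.0, 79.0]]
204 [[530.0, 134.0, 74.0], [532.0, 24.0, 77.0]]
206 [[525.0, 134.0, 71.0], [527.0, 24.0, 75.0]]
208 [[520.0, 135.0, 65.0], [522.0, 24.0, 71.0]]
210 [[515.0, 136.0, 55.0], [517.0, 24.0, 65.0]]
212 [[509.0, 135.0, 58.0], [512.0, 24.0, 59.0]]
214 [[504.0, 137.0, 46.0], [507.0, 24.0, 55.0]]
216 [[499.0, 137.0, 43.0], [501.0, 25.0, 48.0]]
218 [[494.0, 136.0, 48.0], [496.0, 24.0, 51.0]]
220 [[488.0, 136.0, 52.0], [491.0, 25.0, 12.0]]
222 [[483.0, 135.0, 53.0], [486.0, 24.0, 52.0]]
```

```bash
cat >> h.py <<'E'
from scipy.spatial.transform import Rotation as Ro
def rel(P,yaw=None):
    s=env.state();R=Ro.from_euler('xyz',s['ee_rot'],degrees=True)
    return np.round(R.inv().apply(np.array(P)-s['ee_pos'])/10,2)
E
python3 - <<'E'
from h import *
s=env.state();R=Ro.from_euler('xyz',s['ee_rot'],degrees=True);print(R.as_matrix().round(3))
for P in [(585,27,192),(585,132,192),(585,132,79)]:print(P,rel(P))
# desired: x down, tool y along board y
bx=np.array([1,-.028,0]);bx/=np.linalg.norm(bx);dn=np.array([0,0,-1.]);
for sg in(1,-1):
  for ty in (np.cross([0,0,1],bx)*sg, bx*sg):
    M=np.c_[dn,ty,np.cross(dn,ty)];print(ty.round(2),(R.inv()*Ro.from_matrix(M)).as_rotvec().round(3))
E
```

```text
[[ 0.     0.271 -0.962]
 [-0.    -0.962 -0.271]
 [-1.     0.     0.   ]]
(585, 27, 192) [ 2.000e-02 -4.423e+01 -5.704e+01]
(585, 132, 192) [ 2.000e-02 -5.433e+01 -5.989e+01]
(585, 132, 79) [ 11.32 -54.33 -59.89]
[ 0.03  1.   -0.  ] [-2.839  0.    -0.   ]
[ 1.   -0.03  0.  ] [-1.268  0.    -0.   ]
[-0.03 -1.    0.  ] [ 0.303 -0.    -0.   ]
[-1.    0.03 -0.  ] [ 1.874 -0.    -0.   ]
```

Emit:
arm_command --slide '[[0, -54.1, -59.9], [0, -54.1, -59.9], [0, -54.1, -59.9], [0, -54.1, -59.9], [0, -54.1, -59.9], [0, -54.1, -59.9], [0, -54.1, -59.9], [0, -54.1, -59.9], [0, -54.1, -59.9], [0, -54.1, -59.9], [0, -54.1, -59.9], [0, -54.1, -59.9], [0, -54.1, -59.9], [0, -54.1, -59.9], [0, -54.1, -59.9], [0, -54.1, -59.9], [0, -54.1, -59.9], [0, -54.1, -59.9], [0, -54.1, -59.9], [0, -54.1, -59.9]]' --turn '[[0.303, 0, 0], [0.303, 0, 0], [0.303, 0, 0], [0.303, 0, 0], [0.303, 0, 0], [0.303, 0, 0], [0.303, 0, 0], [0.303, 0, 0], [0.303, 0, 0], [0.303, 0, 0], [0.303, 0, 0], [0.303, 0, 0], [0.303, 0, 0], [0.303, 0, 0], [0.303, 0, 0], [0.303, 0, 0], [0.303, 0, 0], [0.303, 0, 0], [0.303, 0, 0], [0.303, 0, 0]]' --grip '[255, 255, 255, 255, 255, 255, 255, 255, 255, 255, 255, 255, 255, 255, 255, 255, 255, 255, 255, 255]'

```text
time_s: 2.52
ee_pos: [588.1, 134.5, 191.8]
ee_rot: [-129.0, 89.8, 49.6]
force: [-0.8, -0.1, -0.1]
gripper_width: 0.6
```

```bash
python3 - <<'E'
from h import *
s=env.state();R=Ro.from_euler('xyz',s['ee_rot'],degrees=True);print(s['ee_pos'],R.as_matrix().round(3))
p,d=env.grab_frame("wrist");cv2.imwrite("pics/w1.png",p[:,:,::-1])
p,d=env.grab_frame("scene");cv2.imwrite("pics/s1.png",cv2.resize(p[100:340,150:470,::-1],(800,600)))
print(rel((585,130,79)))
E
```

```text
[588.14464413 134.52396794 191.77173764] [[ 0.002 -0.025 -1.   ]
 [ 0.002 -1.     0.025]
 [-1.    -0.002 -0.002]]
[11.24  0.26  0.19]
```

View pics/w1.png

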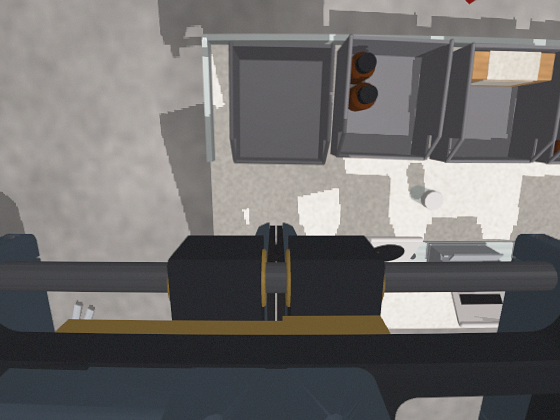

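View pics/s1.png

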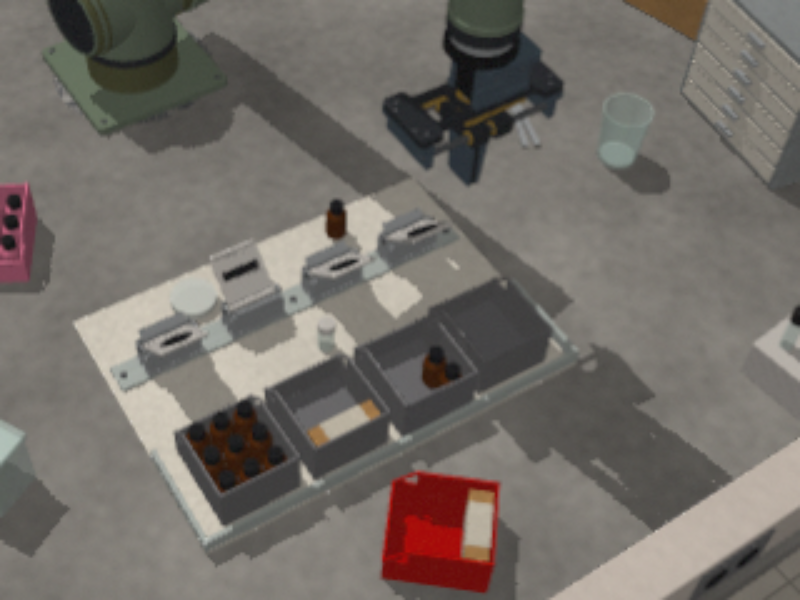

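The wrist view puts the shut fingertips at (275,230), just behind tag 1 and in line with the empty bin. I'll go down into the gap.

Emit:
arm_command --slide '[[0, 0, 0], [3, 0, 0], [6, 0, 0], [9, 0, 0], [10.5, 0, 0], [11.4, 0, 0], [11.4, 0, 0], [11.4, 0, 0], [11.4, 0, 0]]' --turn '[[0, 0, 0], [0, 0, 0], [0, 0, 0], [0, 0, 0], [0, 0, 0], [0, 0, 0], [0, 0, 0], [0, 0, 0], [0, 0, 0]]' --grip '[255, 255, 255, 255, 255, 255, 255, 255, 255]'

```text
time_s: 3.37
ee_pos: [586.8, 129.4, 80.0]
ee_rot: [-170.4, 89.8, 7.9]
force: [0.4, 0.6, -0.2]
gripper_width: 0.8
```

```bash
python3 - <<'E'
from h import *
s=env.state();print(s['ee_pos'],s['force'],s['time_s'])
p,d=env.grab_frame("scene");cv2.imwrite("pics/s2.png",cv2.resize(p[150:310,200:410,::-1],(788,600)))
E
```

```text
[586.81035471 129.43206328  79.95590753] [ 0.41504766  0.60703336 -0.18399938] 3.3667
```

View pics/s2.png

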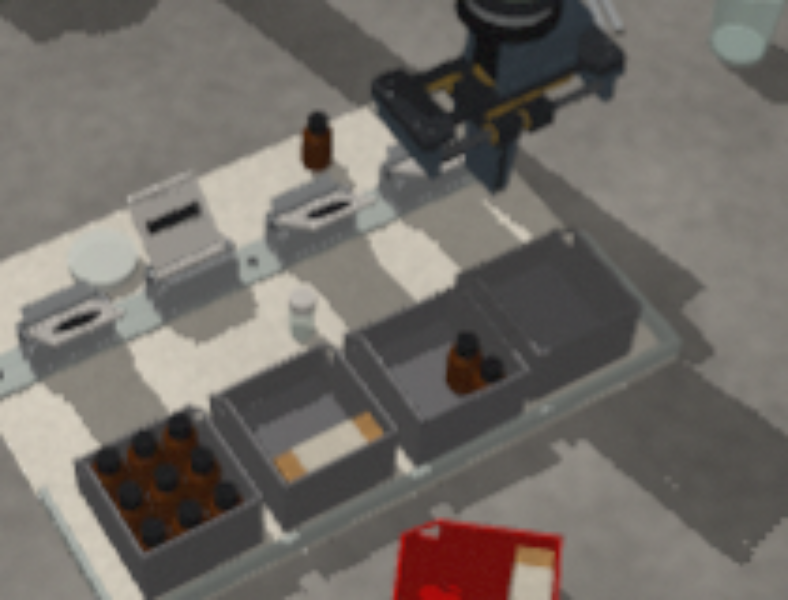

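The fingertip at (495,180) is in the gap behind tag 1, clear of the bin. I'll push towards the robot.

Emit:
arm_command --slide '[[0, 0, 1], [0, 0, 1.6], [0, 0, 2.2], [0, 0, 2.8], [0, 0, 3.4], [0, 0, 4.0], [0, 0, 4.6], [0, 0, 5.2], [0, 0, 5.8], [0, 0, 6.4], [0, 0, 7.0], [0, 0, 7.6], [0, 0, 8.2], [0, 0, 8.8], [0, 0, 9.0], [0, 0, 9.0], [0, 0, 9.0]]' --turn '[[0, 0, 0], [0, 0, 0], [0, 0, 0], [0, 0, 0], [0, 0, 0], [0, 0, 0], [0, 0, 0], [0, 0, 0], [0, 0, 0], [0, 0, 0], [0, 0, 0], [0, 0, 0], [0, 0, 0], [0, 0, 0], [0, 0, 0], [0, 0, 0], [0, 0, 0]]' --grip '[255, 255, 255, 255, 255, 255, 255, 255, 255, 255, 255, 255, 255, 255, 255, 255, 255]'

```text
time_s: 4.83
ee_pos: [496.0, 132.4, 78.4]
ee_rot: [-178.0, 90.0, 0.3]
force: [-0.3, 0.3, 0.3]
gripper_width: 0.1
```

```bash
python3 - <<'E'
from h import *
s=env.state();print(s['ee_pos'],s['force'],s['time_s'])
p,d=env.grab_frame("scene");cv2.imwrite("pics/s3.png",cv2.resize(p[150:310,200:410,::-1],(788,600)))
E
```

```text
[495.98491521 132.38254357  78.35885857] [-0.34853993  0.29957105  0.27437261] 4.8333
```

View pics/s3.png

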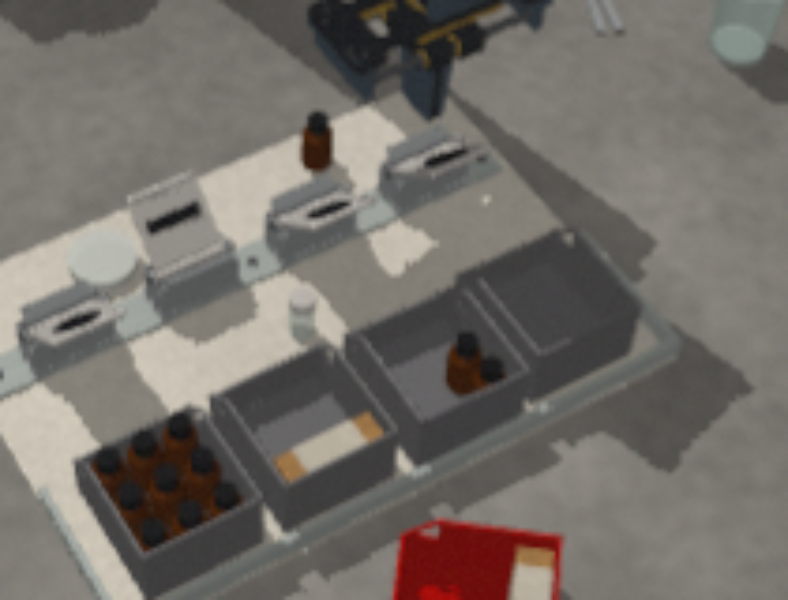

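```bash
python3 - <<'E'
from h import *
def proj(n,P):
    c=env.calibration(n);q=np.array(c['camera_from_world'])@np.r_[P,1.];x,y=q[0]/-q[2],-q[1]/-q[2]
    f=1+c['k1']*(x*x+y*y);K=np.array(c['K']);return np.array([K[0,0]*x*f+K[0,2],K[1,1]*y*f+K[1,2]])
s=env.state()
for P in [np.array(s['ee_pos'])-[0,0,8],(500,130,46),(552,130,90)]:
    a=proj('scene',P);print(P,a,(a-[200,150])*3.75, proj('top',P))
p,d=env.grab_frame("scene")
u,v=200+430/3.75,150+105/3.75
for dv in range(-12,4,2): print(dv,unproj('scene',u,v+dv,d=float(d[int(v+dv),int(u)])).round())
p,d=env.grab_frame("top");cv2.imwrite("pics/t3.png",cv2.resize(p[100:280,180:420,::-1],(800,600)))
E
```

```text
[496.15232306 132.36260357  70.31472081] [311.62167142 184.99900392] [418.58126783 131.24626472] [236.48117788 216.99806839]
(500, 130, 46) [311.20156907 191.42265914] [417.005884   155.33497177] [238.46783973 215.6926173 ]
(552, 130, 90) [322.0631883  192.45154753] [457.73695611 159.19330322] [237.05689533 195.244577  ]
-12 [534. 107. 196.]
-10 [533. 108. 188.]
-8 [514. 124. 155.]
-6 [514. 125. 146.]
-4 [513. 127. 136.]
-2 [515. 126. 130.]
0 [514. 127. 119.]
2 [512. 129. 109.]
```

View pics/t3.png

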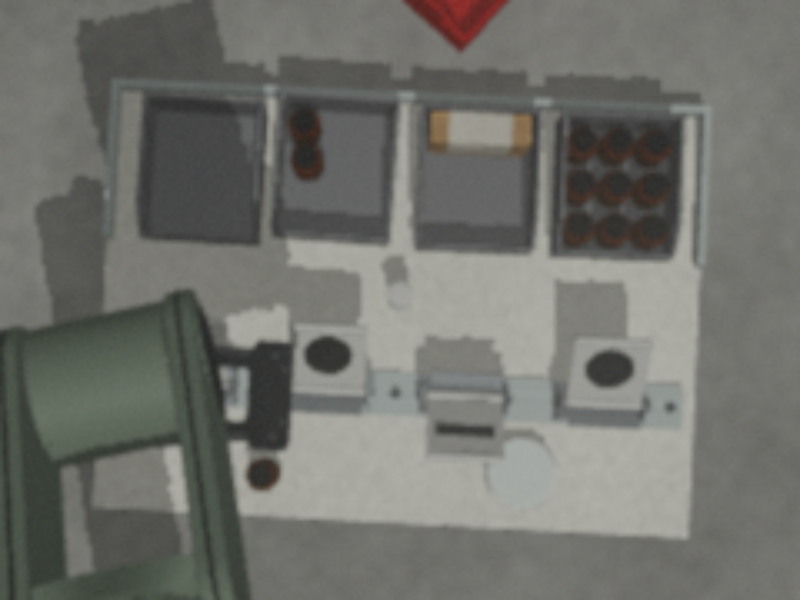

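The tag didn't turn: the fingertip seems to have passed over it, higher than the readout says. I'll measure the tip's real height.

```bash
python3 - <<'E'
from h import *
s=env.state();print(s['ee_pos'],s['ee_rot'],s['gripper_width'])
p,d=env.grab_frame("scene")
cv2.imwrite("pics/s4.png",cv2.resize(p[140:215,270:370,::-1],(800,600),interpolation=cv2.INTER_NEAREST))
for v in range(160,202,2):
    print(v,[tuple(int(round(c)) for c in unproj('scene',u,v,d=float(d[v,u]))) for u in range(308,324,3)])
E
```

```text
[496.18352945 132.35597175  78.23275008] [177.76815418  89.97729273  -3.85309901] 0.7065302577649312
160 [(521, 92, 217), (521, 102, 211), (519, 115, 204), (524, 121, 205), (519, 136, 193), (531, 137, 203)]
162 [(499, 109, 182), (514, 108, 195), (527, 109, 205), (527, 119, 200), (531, 127, 200), (534, 135, 198)]
164 [(504, 106, 180), (518, 105, 192), (526, 110, 197), (532, 116, 199), (533, 126, 195), (537, 134, 194)]
166 [(488, 119, 152), (525, 101, 192), (533, 106, 196), (534, 115, 193), (534, 126, 187), (391, 258, -1)]
168 [(528, 88, 194), (506, 116, 160), (534, 105, 189), (533, 117, 183), (517, 141, 156), (404, 248, 5)]
170 [(488, 120, 135), (503, 119, 148), (513, 122, 155), (513, 134, 149), (402, 237, 0), (409, 245, 2)]
172 [(486, 122, 124), (502, 121, 138), (514, 123, 147), (514, 134, 141), (411, 231, 2), (414, 241, -1)]
174 [(483, 125, 111), (503, 120, 131), (516, 121, 142), (512, 136, 130), (419, 225, 2), (427, 231, 6)]
176 [(408, 184, 6), (503, 121, 122), (513, 125, 128), (512, 137, 122), (426, 220, 1), (428, 232, -3)]
178 [(415, 179, 4), (503, 122, 113), (515, 124, 122), (51
[... 448 characters left out ...]
(489, 125, 55), (492, 135, 51), (497, 143, 51), (493, 158, 39), (510, 156, 56), (522, 157, 67)]
190 [(492, 123, 48), (492, 135, 42), (504, 137, 53), (514, 141, 59), (527, 142, 71), (542, 141, 85)]
192 [(491, 124, 38), (504, 126, 50), (520, 125, 66), (533, 126, 76), (543, 129, 84), (551, 134, 89)]
194 [(512, 109, 58), (526, 109, 70), (538, 111, 81), (551, 112, 93), (550, 124, 85), (519, 163, 33)]
196 [(514, 108, 50), (517, 117, 49), (548, 104, 86), (518, 141, 35), (519, 151, 30), (518, 165, 21)]
198 [(516, 107, 44), (519, 117, 41), (519, 129, 34), (520, 140, 29), (516, 155, 16), (521, 163, 16)]
200 [(517, 107, 36), (519, 117, 32), (513, 134, 16), (521, 140, 20), (523, 150, 16), (522, 163, 8)]
```

View pics/s4.png

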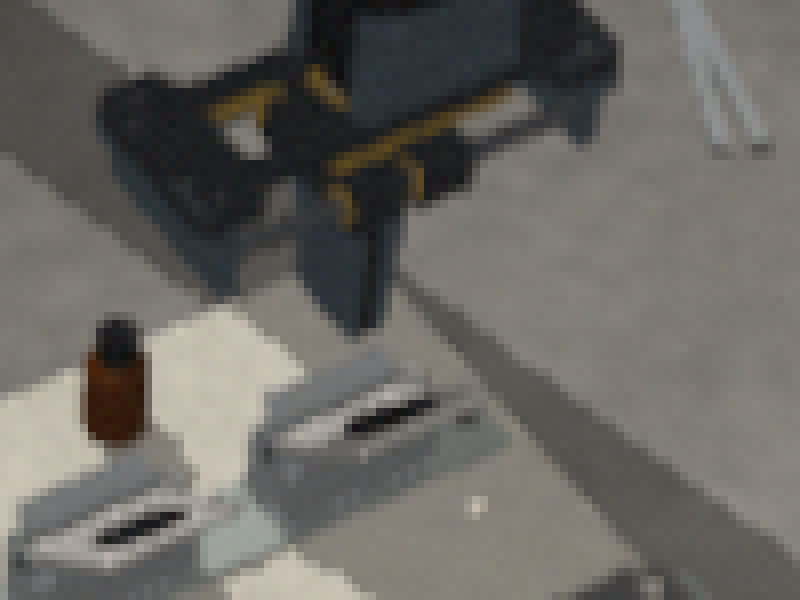

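```bash
python3 - <<'E'
from h import *
p,d=env.grab_frame("scene");dt=0
H,W=d.shape
pts=np.array([[*unproj('scene',u,v,d=float(d[v,u])),u,v] for v in range(100,200) for u in range(265,360) if d[v,u]>0])
x,y,z=pts.T[:3]
m=(z>95)&(x>420)&(x<600)&(abs(y-132)<130)
P=pts[m]
for lo in range(10,260,10):
    q=P[(P[:,1]>=lo)&(P[:,1]<lo+10)]
    if len(q):
        o=q[np.argsort(q[:,2])][:4]; print(lo,len(q),np.round(o).tolist())
E
```

```text
Traceback (most recent call last):
  File "h.py", line 4, in unproj
    c=env.calibration(n);K=np.array(c['K']);T=np.linalg.inv(np.array(c['camera_from_world']))
ValueError: time passes only in moves, steps and waits
```

```bash
sed -i 's/^def unproj/import functools\ncal=functools.lru_cache(None)(lambda n: env.calibration(n))\ndef unproj/; s/c=env.calibration(n);K/c=cal(n);K/' h.py; python3 - <<'E'
from h import *
p,d=env.grab_frame("scene");print(env.state()['time_s'])
pts=np.array([[*unproj('scene',u,v,d=float(d[v,u])),u,v] for v in range(100,200) for u in range(265,360) if d[v,u]>0])
x,y,z=pts.T[:3]
m=(z>95)&(x>420)&(x<600)&(abs(y-132)<130)
P=pts[m]
for lo in range(10,260,10):
    q=P[(P[:,1]>=lo)&(P[:,1]<lo+10)]
    if len(q):
        o=q[np.argsort(q[:,2])][:4]; print(lo,len(q),np.round(o).tolist())
E
```

```text
5.1333
40 109 [[474.0, 50.0, 184.0, 286.0, 164.0], [511.0, 50.0, 191.0, 293.0, 170.0], [521.0, 49.0, 192.0, 295.0, 172.0], [531.0, 49.0, 193.0, 297.0, 174.0]]
50 136 [[479.0, 54.0, 173.0, 288.0, 167.0], [525.0, 54.0, 177.0, 297.0, 176.0], [521.0, 54.0, 177.0, 296.0, 175.0], [464.0, 53.0, 178.0, 285.0, 163.0]]
60 76 [[525.0, 67.0, 190.0, 301.0, 171.0], [525.0, 63.0, 192.0, 300.0, 171.0], [522.0, 65.0, 193.0, 300.0, 170.0], [529.0, 67.0, 193.0, 302.0, 171.0]]
70 127 [[527.0, 75.0, 192.0, 304.0, 170.0], [529.0, 71.0, 192.0, 303.0, 171.0], [529.0, 77.0, 192.0, 305.0, 170.0], [527.0, 73.0, 193.0, 303.0, 170.0]]
80 127 [[528.0, 85.0, 191.0, 307.0, 169.0], [523.0, 82.0, 192.0, 305.0, 168.0], [528.0, 82.0, 192.0, 306.0, 169.0], [524.0, 84.0, 192.0, 306.0, 168.0]]
90 238 [[526.0, 90.0, 187.0, 308.0, 169.0], [468.0, 95.0, 188.0, 298.0, 156.0], [466.0, 99.0, 188.0, 299.0, 155.0], [465.0, 93.0, 190.0, 297.0, 155.0]]
100 345 [[494.0, 109.0, 170.0, 307.0, 164.0], [493.0, 107.0, 174.0, 306.0, 163.0], [503.0, 107.0, 175.0, 308.0, 165.0], [497.0, 107.0, 177.0, 307.0, 163.0]]
110 387 [[494.0, 120.0, 1
[... 1148 characters left out ...]
0], [531.0, 184.0, 191.0, 336.0, 157.0], [527.0, 180.0, 193.0, 334.0, 156.0]]
190 44 [[531.0, 195.0, 190.0, 339.0, 156.0], [530.0, 200.0, 190.0, 340.0, 155.0], [527.0, 194.0, 194.0, 338.0, 154.0], [526.0, 191.0, 195.0, 337.0, 154.0]]
200 86 [[500.0, 209.0, 174.0, 336.0, 152.0], [528.0, 206.0, 178.0, 341.0, 157.0], [523.0, 206.0, 178.0, 340.0, 156.0], [509.0, 206.0, 178.0, 337.0, 153.0]]
210 46 [[535.0, 211.0, 185.0, 344.0, 156.0], [535.0, 211.0, 189.0, 344.0, 155.0], [536.0, 212.0, 197.0, 345.0, 153.0], [535.0, 220.0, 200.0, 347.0, 151.0]]
220 8 [[513.0, 223.0, 216.0, 344.0, 142.0], [490.0, 222.0, 218.0, 339.0, 137.0], [525.0, 221.0, 218.0, 346.0, 144.0], [500.0, 222.0, 218.0, 341.0, 139.0]]
```

The scene depth puts the actual tip at z≈102 and the gripper body at about 175. The whole gripper is therefore about 31 mm higher than the z readout implies, while x and y agree. I'll go back behind the tag, lower by 3 cm and check with the camera.

Emit:
arm_command --slide '[[-0.5, 0, -1], [-0.5, 0, -3], [-0.5, 0, -5], [-0.5, 0, -7], [-0.5, 0, -8.5], [-0.5, 0, -9.0], [0.5, 0, -9.0], [1.5, 0, -9.0], [2.5, 0, -9.0], [3.0, 0, -9.0], [3.0, 0, -9.0], [3.0, 0, -9.0]]' --turn '[[0, 0, 0], [0, 0, 0], [0, 0, 0], [0, 0, 0], [0, 0, 0], [0, 0, 0], [0, 0, 0], [0, 0, 0], [0, 0, 0], [0, 0, 0], [0, 0, 0], [0, 0, 0]]' --grip '[255, 255, 255, 255, 255, 255, 255, 255, 255, 255, 255, 255]'

```text
time_s: 6.13
ee_pos: [585.0, 129.8, 47.7]
ee_rot: [16.8, 89.9, -164.8]
force: [-0.4, -0.3, 0.4]
gripper_width: 0.6
```

```bash
cat > tip.py <<'E'
from h import *
import sys
s=env.state();e=np.array(s['ee_pos']);print(e.round(1),np.round(s['force'],1),s['time_s'])
p,d=env.grab_frame("scene")
cv2.imwrite(sys.argv[1],cv2.resize(p[140:260,230:390,::-1],(800,600),interpolation=cv2.INTER_NEAREST))
pts=np.array([[*unproj('scene',u,v,d=float(d[v,u])),u,v] for v in range(130,250) for u in range(240,370) if d[v,u]>0])
q=pts[(abs(pts[:,0]-e[0])<22)&(abs(pts[:,1]-e[1])<14)&(pts[:,2]>50)]
q=q[np.argsort(q[:,2])];print(q[:14].round().tolist())
E
python3 tip.py pics/s5.png
```

```text
[585.  129.8  47.7] [-0.4 -0.3  0.4] 6.1333
[[599.0, 138.0, 70.0, 333.0, 206.0], [602.0, 125.0, 72.0, 330.0, 208.0], [599.0, 134.0, 73.0, 332.0, 206.0], [585.0, 122.0, 75.0, 326.0, 204.0], [600.0, 130.0, 76.0, 331.0, 206.0], [574.0, 123.0, 77.0, 324.0, 201.0], [596.0, 122.0, 77.0, 328.0, 206.0], [599.0, 134.0, 77.0, 332.0, 205.0], [602.0, 124.0, 77.0, 330.0, 207.0], [570.0, 122.0, 78.0, 323.0, 200.0], [601.0, 121.0, 78.0, 329.0, 207.0], [567.0, 124.0, 78.0, 323.0, 199.0], [592.0, 121.0, 78.0, 327.0, 205.0], [600.0, 140.0, 79.0, 334.0, 204.0]]
```

View pics/s5.png

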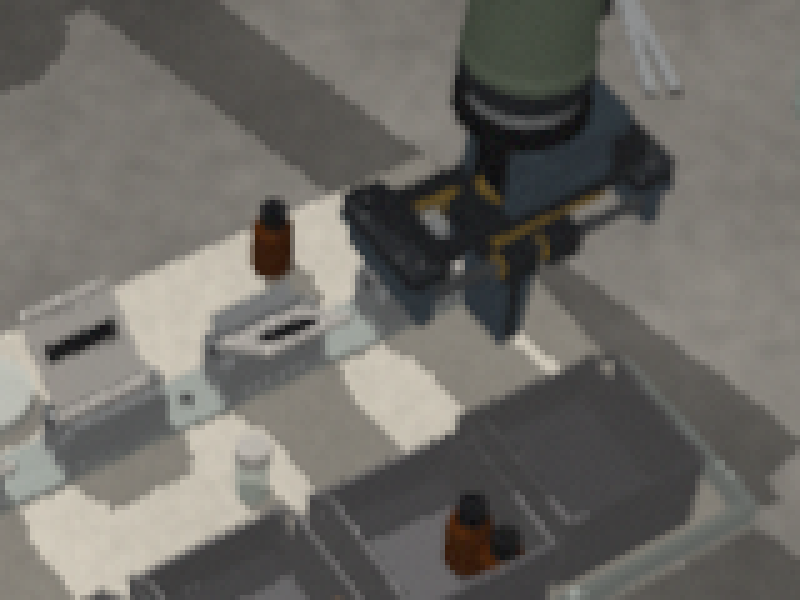

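The tip is now at z≈71 (image (505,335)), behind the tag edge and clear of the bin. I'll push again.

Emit:
arm_command --slide '[[0, 0, 1], [0, 0, 1.6], [0, 0, 2.2], [0, 0, 2.8], [0, 0, 3.4], [0, 0, 4.0], [0, 0, 4.6], [0, 0, 5.2], [0, 0, 5.8], [0, 0, 6.4], [0, 0, 7.0], [0, 0, 7.6], [0, 0, 8.2], [0, 0, 8.6], [0, 0, 8.6], [0, 0, 8.6], [0, 0, 8.6]]' --turn '[[0, 0, 0], [0, 0, 0], [0, 0, 0], [0, 0, 0], [0, 0, 0], [0, 0, 0], [0, 0, 0], [0, 0, 0], [0, 0, 0], [0, 0, 0], [0, 0, 0], [0, 0, 0], [0, 0, 0], [0, 0, 0], [0, 0, 0], [0, 0, 0], [0, 0, 0]]' --grip '[255, 255, 255, 255, 255, 255, 255, 255, 255, 255, 255, 255, 255, 255, 255, 255, 255]'

```text
time_s: 7.6
ee_pos: [500.2, 132.3, 48.3]
ee_rot: [-175.1, 90.0, 3.3]
force: [0.1, -0.0, -0.2]
gripper_width: 0.4
```

```bash
python3 tip.py pics/s6.png
```

```text
[500.2 132.3  48.3] [ 0.1 -0.  -0.2] 7.6
[[504.0, 133.0, 50.0, 313.0, 191.0], [498.0, 138.0, 50.0, 313.0, 189.0], [515.0, 134.0, 50.0, 315.0, 193.0], [501.0, 128.0, 50.0, 311.0, 191.0], [498.0, 130.0, 50.0, 311.0, 190.0], [520.0, 134.0, 51.0, 316.0, 194.0], [515.0, 141.0, 51.0, 317.0, 192.0], [508.0, 146.0, 51.0, 317.0, 190.0], [505.0, 141.0, 51.0, 315.0, 190.0], [514.0, 131.0, 51.0, 314.0, 193.0], [502.0, 120.0, 51.0, 309.0, 192.0], [502.0, 135.0, 52.0, 313.0, 190.0], [505.0, 129.0, 53.0, 312.0, 191.0], [509.0, 127.0, 53.0, 312.0, 192.0]]
```

View pics/s6.png

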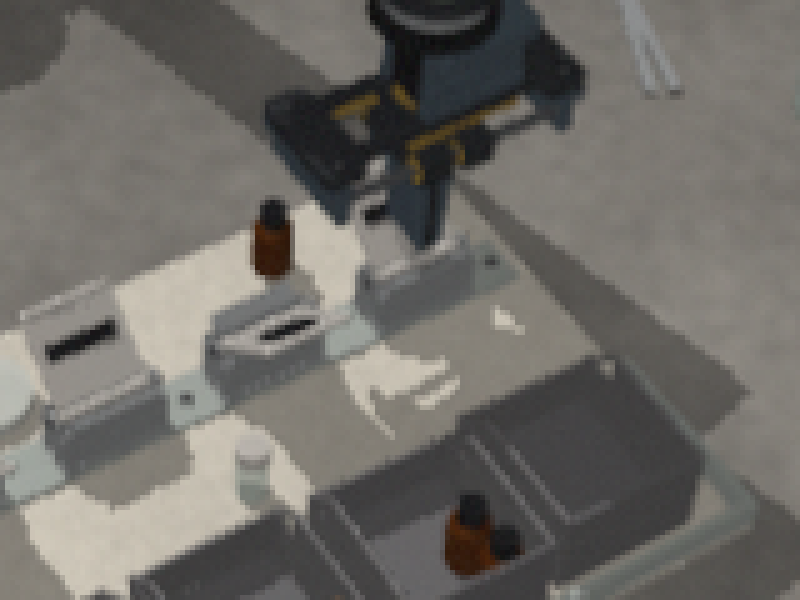

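Tag 1 has flipped; its bar is visible at (375,212). I'll lift and move behind tag 2.

Emit:
arm_command --slide '[[-2, 0, 0], [-5, 0, 0], [-7, 0, 0], [-7, 2.5, -2.2], [-7, 5, -4.3], [-7, 7.5, -6.5], [-7, 9.5, -8.2], [-7, 10.1, -8.6], [-7, 10.1, -8.6], [-7, 10.1, -8.6], [-5, 10.1, -8.6], [-3, 10.1, -8.6], [-1, 10.1, -8.6], [0, 10.1, -8.6], [0, 10.1, -8.6], [0, 10.1, -8.6], [0, 10.1, -8.6]]' --turn '[[0, 0, 0], [0, 0, 0], [0, 0, 0], [0, 0, 0], [0, 0, 0], [0, 0, 0], [0, 0, 0], [0, 0, 0], [0, 0, 0], [0, 0, 0], [0, 0, 0], [0, 0, 0], [0, 0, 0], [0, 0, 0], [0, 0, 0], [0, 0, 0], [0, 0, 0]]' --grip '[255, 255, 255, 255, 255, 255, 255, 255, 255, 255, 255, 255, 255, 255, 255, 255, 255]'

```text
time_s: 9.07
ee_pos: [583.6, 29.4, 49.4]
ee_rot: [-176.6, 89.9, 1.9]
force: [0.1, -0.7, 0.4]
gripper_width: 0.3
```

```bash
python3 tip.py pics/s7.png
```

```text
[583.6  29.4  49.4] [ 0.1 -0.7  0.4] 9.0667
[[599.0, 34.0, 72.0, 304.0, 220.0], [599.0, 31.0, 73.0, 303.0, 220.0], [599.0, 24.0, 73.0, 301.0, 221.0], [596.0, 33.0, 74.0, 303.0, 219.0], [569.0, 23.0, 74.0, 295.0, 214.0], [599.0, 28.0, 75.0, 302.0, 220.0], [576.0, 22.0, 78.0, 296.0, 215.0], [597.0, 35.0, 78.0, 304.0, 218.0], [582.0, 21.0, 80.0, 297.0, 216.0], [597.0, 25.0, 80.0, 301.0, 219.0], [601.0, 22.0, 80.0, 301.0, 220.0], [599.0, 27.0, 80.0, 302.0, 219.0], [602.0, 32.0, 81.0, 304.0, 219.0], [601.0, 36.0, 81.0, 305.0, 218.0]]
```

View pics/s7.png

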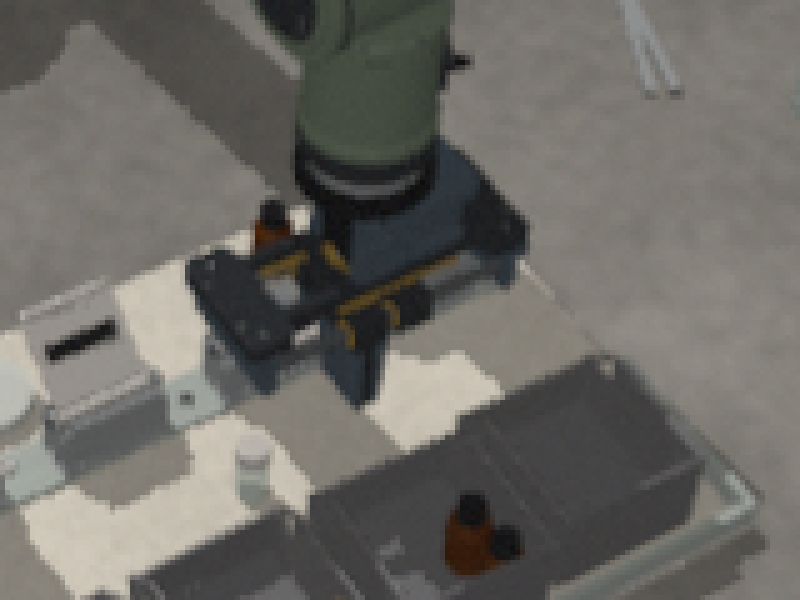

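The tip is at z≈72 behind tag 2 (image (360,400)), with the vial at (253,470) clear. I'll push.

Emit:
arm_command --slide '[[0, 0, 1], [0, 0, 1.6], [0, 0, 2.2], [0, 0, 2.8], [0, 0, 3.4], [0, 0, 4.0], [0, 0, 4.6], [0, 0, 5.2], [0, 0, 5.8], [0, 0, 6.4], [0, 0, 7.0], [0, 0, 7.6], [0, 0, 8.2], [0, 0, 8.6], [0, 0, 8.6], [0, 0, 8.6], [0, 0, 8.6]]' --turn '[[0, 0, 0], [0, 0, 0], [0, 0, 0], [0, 0, 0], [0, 0, 0], [0, 0, 0], [0, 0, 0], [0, 0, 0], [0, 0, 0], [0, 0, 0], [0, 0, 0], [0, 0, 0], [0, 0, 0], [0, 0, 0], [0, 0, 0], [0, 0, 0], [0, 0, 0]]' --grip '[255, 255, 255, 255, 255, 255, 255, 255, 255, 255, 255, 255, 255, 255, 255, 255, 255]'

```text
time_s: 10.53
ee_pos: [497.4, 31.3, 48.3]
ee_rot: [176.1, 90.0, -5.5]
force: [-0.7, 0.3, -0.1]
gripper_width: 0.4
```

```bash
python3 tip.py pics/s8.png
```

```text
[497.4  31.3  48.3] [-0.7  0.3 -0.1] 10.5333
[[505.0, 33.0, 50.0, 286.0, 204.0], [499.0, 30.0, 50.0, 284.0, 203.0], [499.0, 45.0, 50.0, 288.0, 201.0], [497.0, 42.0, 51.0, 287.0, 201.0], [495.0, 22.0, 51.0, 281.0, 203.0], [503.0, 35.0, 51.0, 286.0, 203.0], [500.0, 23.0, 51.0, 282.0, 204.0], [513.0, 36.0, 51.0, 288.0, 205.0], [513.0, 43.0, 52.0, 290.0, 204.0], [515.0, 31.0, 52.0, 287.0, 206.0], [512.0, 18.0, 52.0, 283.0, 207.0], [512.0, 40.0, 52.0, 289.0, 204.0], [505.0, 44.0, 52.0, 289.0, 202.0], [496.0, 29.0, 52.0, 283.0, 202.0]]
```

View pics/s8.png

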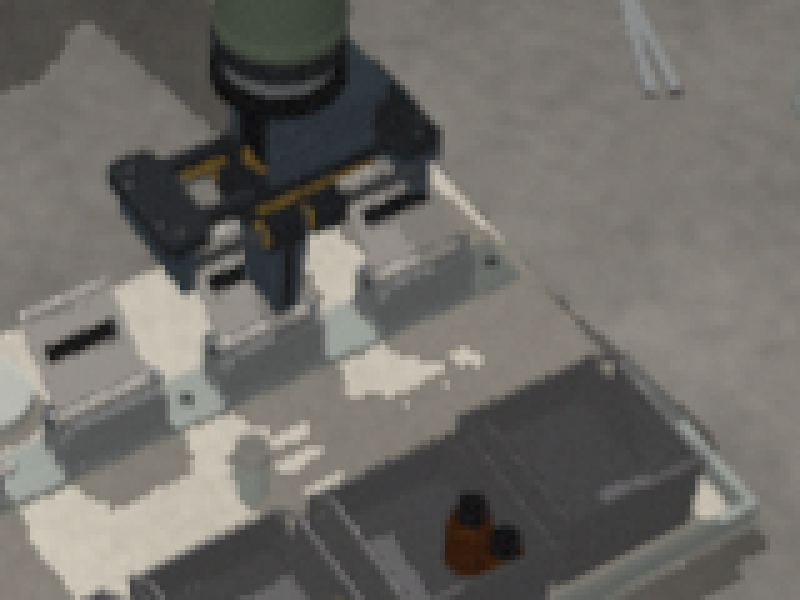

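Tag 2 has flipped, with its bar at (228,275). I'll lift and retreat.

Emit:
arm_command --slide '[[-2, 0, 0], [-5, 0, 0], [-9, 0, 0], [-12, 0, 0], [-15, 0, 0], [-15, 0, 3], [-15, 0, 6], [-15, 0, 9], [-15, 0, 12], [-15, 0, 14], [-15, 0, 14], [-15, 0, 14], [-15, 0, 14]]' --turn '[[0, 0, 0], [0, 0, 0], [0, 0, 0], [0, 0, 0], [0, 0, 0], [0, 0, 0], [0, 0, 0], [0, 0, 0], [0, 0, 0], [0, 0, 0], [0, 0, 0], [0, 0, 0], [0, 0, 0]]' --grip '[255, 255, 255, 255, 255, 255, 255, 255, 255, 255, 255, 255, 255]'

```text
time_s: 11.67
ee_pos: [358.4, 35.2, 198.6]
ee_rot: [-178.8, 89.9, -0.5]
force: [-0.3, 0.4, -0.0]
gripper_width: 0.4
```

```bash
python3 - <<'E'
from h import *
p,d=env.grab_frame("scene");cv2.imwrite("pics/s9.png",cv2.resize(p[165:325,175:385,::-1],(788,600),interpolation=cv2.INTER_CUBIC))
p,d=env.grab_frame("top");cv2.imwrite("pics/t9.png",cv2.resize(p[120:265,200:400,::-1],(800,580),interpolation=cv2.INTER_CUBIC))
print(env.state()['ee_pos'],env.state()['time_s'])
E
```

```text
[358.37009041  35.21496207 198.33421749] 11.7667
```

View pics/s9.png

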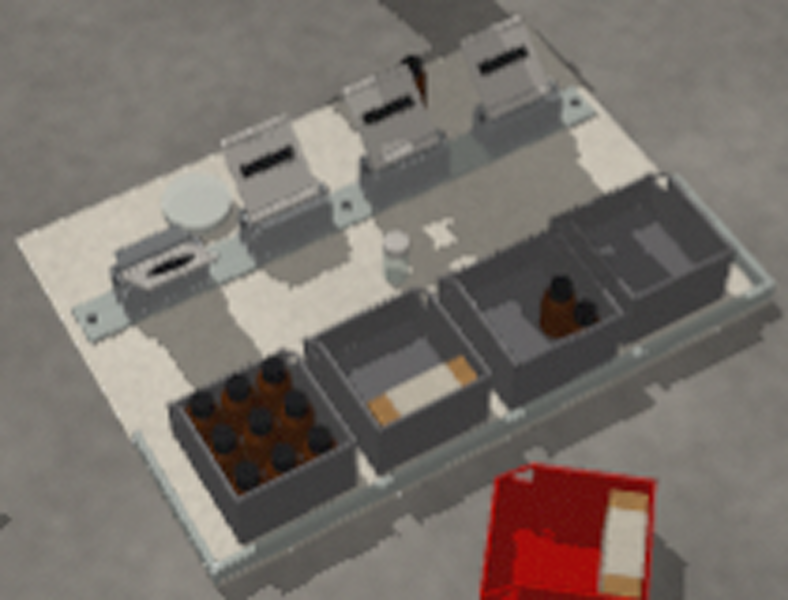

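View pics/t9.png

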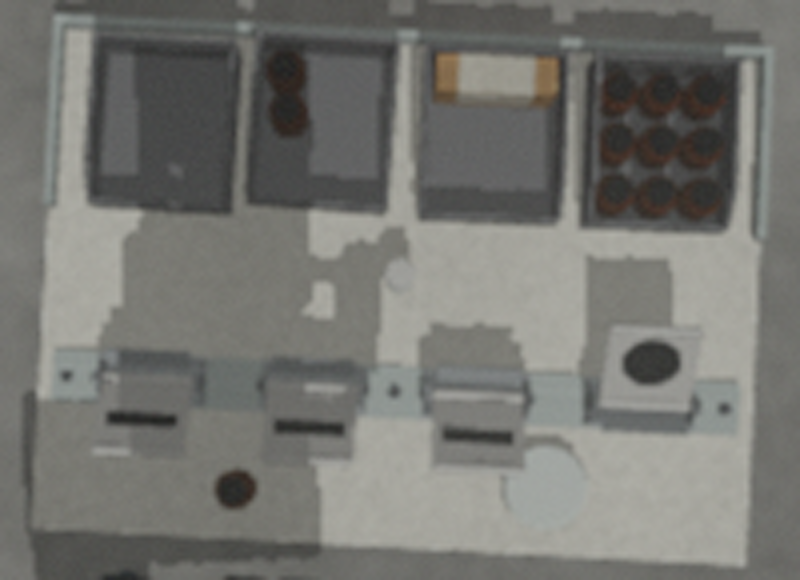

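Both views show three bars in front of the low and empty bins (top view (142,419), (309,428), (478,436)). The disc remains at the full bin (651,362), and the bins, vial, bottle and dish are where they were. I'll hand the job in.

```bash
python3 -c "
from workcell import env
print(env.job_done())"
```

```text
the job is handed in; nothing more can be done
None
```

I pushed over the two wrong tags, the ones in front of the empty bin and the two-bottle bin. They now lean forward with the bar on top. The single-pack bin's tag and the full bin's tag were already right, so I left them alone. The job was handed in shortly after 11.8 s on the robot's clock, against the 56 s limit.

- **Final pictures:** The scene and top views show three bars and one disc, with the disc at the full bin. The bins and everything else on the board look unmoved. I did not check the beaker, slide box, forceps and staining jar on the bench again at the end, but the arm never went near them.
- **Forces:** Every force reading was below 1 N. They were taken only at the end of each move, so I have no reading from the moment of contact.
- **What went wrong:** My first push passed over tag 1 without turning it. The camera put the real fingertip about 31 mm higher than the pose readout implied. I corrected for this using the depth picture, and the second push worked. I did not find the cause of the difference.

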